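Dry the desiccant canisters in the filament dryer

ROBOT

A 7-joint arm with a two-finger parallel gripper is mounted at the origin on the work surface. World frame = base frame: x ahead of the robot, y to its left, z up, the work surface at z = 0. Lengths are in m, angles in rad, forces in N, time in s.
With the tool pointing down it reaches from about 0.35 to 0.775 m from the base axis. Payload 3.1 kg.
Tool frame: the origin (TCP) lies between the finger pads; the fingertips stand 17 mm ahead of it and the grasp point (between the pads) lies 2 mm behind it (tip_extent is the distance from the TCP to the fingertips, in m); z points along the fingers, y is the line along which they close (so a half turn about z gives the same grasp; the last joint's range is limited). The gripper opens to 85 mm and grips with 20 to 120 N. Pads are 22 mm wide; open, the fingers measure 114 mm over their backs; the gripper's body (76 mm by 85 mm) begins 54 mm behind the grasp point. The pads swing forward as they close: fully open they stand 13 mm farther back than shut.
Start: joints at [-1.258, 0.311, 0.014, 1.512, -0.004, 1.319, -0.027], TCP at [0.191, 0.516, 0.248] pointing down, gripper open.
Joint ranges: [-2.7, 2.7], [-0.3, 1.91], [-1.27, 1.3], [0.12, 2.57], [-1.44, 4.58], [0.2, 2.03], [-3.05, 3.05]. Speed limits (rad/s): [2.79, 2.79, 3.14, 3.14, 3.14, 3.14, 3.14].

INTERFACE

Orientations are given as a rotation vector (axis times angle).
In Python, from plant import * gives the robot as it stands. The module is installed in compiled form; this text tells all that it offers.
- The arm moves only by the tool drive_tool, never from a script. Its argument "rows" is one flat list of numbers, 7 for each row, row after row: the turn, a rotation vector about the world's x, y, z in degrees, then the shift along the world's x, y, z in m, then the gripper command: -1 is shut, 1 is fully open, values between are in proportion. A call has exactly 5 rows; each row shifts and turns the commanded pose from where the row before left it; what a row does not reach is not made up. A row lasts 1/10 s, in which the tool goes at most 50 mm and 8.59 degrees, less where a joint would pass 70% of its speed; a pose out of reach is approached as far as the arm can. A call is refused whole if a number of a shift passes 0.05 or a number of a turn 8.59, either way. A call with a gripper value outside its range is refused whole. The fingers move at their own pace and stop on an object; "squeeze" is the grip in N (left out, the last holds). Time passes only in rows, so rows that do not move let the fingers close, or fill a call up. It gives the time, the measured TCP pose, the force, the opening and the grip force at its end, in the units of the state.
- get_obs(): the state, without advancing time (a new reading comes with each control period).
- capture(name): name is "scene" or "top" or "wrist"; returns (picture, depth): 480x640x3 uint8, red, green, blue; 480x640 float32, m along the optical axis (not along the pixel's ray), 0 where there is no reading.
- get_calibration(name): a dict with "intrinsics" (3x3 intrinsics, pixels), "k1" (the pictures are not rectified: a ray, as slopes to the right and down, at radius r is drawn at 1 + k1 r^2 times it, then the intrinsics apply), "extrinsics" (4x4, takes a point from camera to world coordinates). Camera axes: x right, y down, z forward; pixel columns grow to the right and rows downward; lengths in m; the calibration is good to about 2 mm. A picture is of the moment at which its call begins: read the wrist's pose just before it. get_calibration takes no time and is no camera call; for the wrist camera it gives the pose at the moment of the call.
- job_done(): hands the job in; it is judged then, once.
The state is a dict: "time": time; "joint_pos": joint angles; "qd": joint speeds; "joint_efforts": joint torques, N m; "position": TCP position; "tcp_rot": TCP orientation; "contact_force": force on the tool from outside, world axes, zero at the start; "wrist_torque": the same for the moment, N m; "gripper_width": opening from 0.0 (shut) to 1.0 (fully open); "grasp_force": force on a finger pad.
Only numpy, scipy, OpenCV 4.12 (cv2) and the standard library are available. Lean on these libraries where they do the work, as an engineer would, in place of code of your own. Each camera call takes 0.05 s, during which the arm holds its last target. There are 200 camera calls.

TASK

The dryer has finished a run: first clear it by pressing its plunger fully down to the stop for a moment and letting it come back up. Then stand every round desiccant canister upright in the dryer's tray, put every rectangular humidity logger (one may still lie in the tray) away in the clear storage tub, and turn the dial to the long tick. Last of all, press the plunger fully down to its stop again to start the dryer and let it come up, leaving the jar, spool and clamp where they are.

Things in the scene. Friction and masses are not known exactly. Their poses are not given: they have to be found in the camera images.
- dial (a joint): The dryer's selector dial, in rad: turns about the vertical, its value grows CLOCKWISE seen from above, range 0 to 2.4 (end stops). It stays where it is left (stiff, 0.06 N m). At 0 its pointer points along the dryer's +y axis (left), and at value q the pointer direction is the dryer's yaw + pi/2 - q. Three white ticks on the housing: short at 0.3, middle at 1.2, LONG at 2.1 rad.
- dial_grip (a point): Point on the dial's vertical axis, 10 mm below the top of its black bar grip. The bar is 14 mm wide, 54 mm long and 30 mm high (from 20 mm below this point to 10 mm above it), on a 54 mm round skirt whose top is 20 mm below this point; a white line marks the pointer end. The point's own y axis runs along the bar to the pointer. It stands 80 mm above the cart top, on the robot's side of the dryer, to the left.
- plunger (a joint): Travel of the dryer's spring plunger in m: 0 is up at rest, 0.018 is fully down on its stop. Spring: 3.6 N to start, 11.7 N at the stop; it comes back up by itself.
- plunger_top (a point): Centre of the top face of the plunger's round black head, 44 mm wide, 12 mm thick; pressed straight down. At rest it is 89 mm above the cart top, 71 mm when fully down. On the robot's side of the dryer, to the right of the dial (130 mm between their axes).
- tray (a point): Centre of the floor of the dryer's open aluminium tray, 47 mm above the cart top, with the dryer's own axes (x away from the robot at yaw 0, y to the left). The floor measures 110 mm (x) by 244 mm (y) inside; the rim is 4 mm thick and rises 18 mm above the floor. The dryer is a fixed grey box 230 (x) x 270 (y) x 45 mm whose centre lies 55 mm towards -x from this point; the dial lies at x -120, y +65 mm and the plunger at x -120, y -65 mm from this point, in these axes.
- tub_in (a point): Centre of the inner floor of the fixed, open-topped clear storage tub, 5 mm above the cart top, with the tub's axes. Inside 150 mm (x) by 230 mm (y), walls 5 mm thick, rim 55 mm above this floor.
- can1_mid (a point): Centre (half-way up) of a desiccant canister: a grey round upright cylinder 52 mm in diameter, 70 mm high, with two black bands, 0.13 kg; its z axis is its own axis. May be absent.
- can2_mid (a point): Centre (half-way up) of a desiccant canister: a grey round upright cylinder 52 mm in diameter, 70 mm high, with two black bands, 0.13 kg; its z axis is its own axis. May be absent.
- can3_mid (a point): Centre (half-way up) of a desiccant canister: a grey round upright cylinder 52 mm in diameter, 70 mm high, with two black bands, 0.13 kg; its z axis is its own axis. May be absent.
- log1_mid (a point): Centre (half-way up) of a humidity logger: a grey rectangular box 36 mm (x) by 100 mm (y, its long axis) by 40 mm high with a black window on top, 0.12 kg. May be absent. Starts on the cart top.
- log2_mid (a point): Centre (half-way up) of a humidity logger: a grey rectangular box 36 mm (x) by 100 mm (y, its long axis) by 40 mm high with a black window on top, 0.12 kg. May be absent. Starts on the cart top.
- log3_mid (a point): Centre (half-way up) of a humidity logger: a grey rectangular box 36 mm (x) by 100 mm (y, its long axis) by 40 mm high with a black window on top, 0.12 kg. May be absent. This one starts lying in the dryer's tray, left from the finished run; the canisters need its room.
- jar_mid (a point): Bystander: glass jar of nozzles, 64 mm wide, 74 mm high; point half-way up.
- spool_mid (a point): Bystander: lime green spool standing on its flange, 120 mm wide, 58 mm high; point half-way up.
- clamp_mid (a point): Bystander: red plastic bar clamp lying flat, 140 mm long; point in the middle of its bar.
Not all that is in view belongs to the job. Leave any purple look-alike of the part that bears can3_mid alone.

How it is judged:
On the way, in this order (a step that is already met when the one before it is completed fails the run):
1. the plunger is pressed fully down to clear the finished run (value of joint plunger above 0.016 m), for 0.1 s.
2. the plunger is back up (value of joint plunger below 0.003 m), for 0.1 s.
3. all canisters stand in the tray, all loggers lie in the tub, the dial is at the long tick (any order), the plunger up (x of can1_mid in the frame of tray between -0.036 and 0.036 m and y of can1_mid in the frame of tray between -0.104 and 0.104 m and z of can1_mid in the frame of tray between 0.028 and 0.042 m and angle between each of can1_mid, can2_mid, can3_mid's own z axis and vertical below 0.15 rad and x of can2_mid in the frame of tray between -0.036 and 0.036 m and y of can2_mid in the frame of tray between -0.104 and 0.104 m and z of can2_mid in the frame of tray between 0.028 and 0.042 m and x of can3_mid in the frame of tray between -0.036 and 0.036 m and y of can3_mid in the frame of tray between -0.104 and 0.104 m and z of can3_mid in the frame of tray between 0.028 and 0.042 m and x of log1_mid in the frame of tub_in between -0.075 and 0.075 m and y of log1_mid in the frame of tub_in between -0.115 and 0.115 m and z of log1_mid in the frame of tub_in between 0.005 and 0.052 m and x of log2_mid in the frame of tub_in between -0.075 and 0.075 m and y of log2_mid in the frame of tub_in between -0.115 and 0.115 m and z of log2_mid in the frame of tub_in between 0.005 and 0.052 m and x of log3_mid in the frame of tub_in between -0.075 and 0.075 m and y of log3_mid in the frame of tub_in between -0.115 and 0.115 m and z of log3_mid in the frame of tub_in between 0.005 and 0.052 m and value of joint dial between 1.95 and 2.25 rad and value of joint plunger below 0.003 m), for 0.2 s.
4. the plunger is pressed fully down to start the dryer (value of joint plunger above 0.016 m and value of joint dial between 1.95 and 2.25 rad), for 0.1 s.
5. the plunger is back up (value of joint plunger below 0.003 m), for 0.1 s.
At the end, for the whole second after the job is handed in: Every canister present stands upright (within 0.15 rad) on the tray floor inside its rim, every logger present lies inside the tub with its centre below the rim, the dial is within 0.15 rad of the long tick (2.1 rad) and the plunger is up (under 3 mm) (all of step 3); the robot touches nothing.
It fails at once if the jar is moved more than 30 mm (distance of jar_mid from where it was at the start of the episode above 0.03 m).
It fails at once if the spool is moved more than 30 mm (distance of spool_mid from where it was at the start of the episode above 0.03 m).
It fails at once if the clamp is moved more than 30 mm (distance of clamp_mid from where it was at the start of the episode above 0.03 m).
Of can1, can2, can3 only 2 to 3 are there at a start; the rules pass over those that are not, and their reading is None.
Of log1, log2, log3 only 2 to 3 are there at a start; the rules pass over those that are not, and their reading is None.
At some moment in a run one of can1, can2, can3, log1, log2, log3 may be knocked a few centimetres aside while the robot is not near it.
It also fails if it takes over 210 s, if anything falls off the work surface, if the arm or the gripper's body presses on something with over 40 N, if the wrist force passes 120 N, or if a joint passes its speed limit or range.

## Working session

There is one attempt and no reset: what is moved stays moved. The work goes in short steps, Python scripts to look and compute and a tool call to move; the robot and the scene stay as the last step left them, time stands still between calls to the robot, and variables do not carry over. Pictures are saved under pics/ and viewed, at most 14 in all, crops included, and the job is handed in when it is done.

Besides the shell and the picture viewer there is one more tool, called after ">>>" as name(argument=value, ...) on one line, values as JSON. drive_tool: Moves the arm, as the interface text tells. Its arguments: {"type":"object","properties":{"rows":{"type":"array"},"squeeze":{"type":"number"}},"required":["rows"]}

```bash
mkdir -p pics
cat > h.py <<'E'
from plant import *
import numpy as np, cv2
def snap(n,f):
    c=get_calibration(n); im,d=capture(n)
    np.savez('%s.npz'%f,im=im,d=d,K=c["intrinsics"],k1=c["k1"],T=c["extrinsics"])
    cv2.imwrite('pics/%s.png'%f,im[...,::-1]); return load(f)
def load(f): return dict(np.load('%s.npz'%f))
def ray(s,uv):
    K=np.array(s['K']);k=float(s['k1'])
    uv=np.atleast_2d(uv).astype(float)
    p=cv2.undistortPoints(uv.reshape(-1,1,2),K,np.array([k,0,0,0,0.])).reshape(-1,2)
    return np.c_[p,np.ones(len(p))]
def onz(s,uv,z):
    T=np.array(s['T']); r=ray(s,uv)@T[:3,:3].T; o=T[:3,3]
    return o+r*((z-o[2])/r[:,2:])
def cloud(s):
    v,u=np.mgrid[0:480,0:640]; r=ray(s,np.c_[u.ravel(),v.ravel()])
    T=np.array(s['T']); P=(r*s['d'].reshape(-1,1))@T[:3,:3].T+T[:3,3]
    P[s['d'].ravel()==0]=np.nan
    return P.reshape(480,640,3)
def st():
    o=get_obs(); print(round(o['time'],2),np.round(o['position'],4),np.round(o['tcp_rot'],3),np.round(o['contact_force'],1),round(o['gripper_width'],3),np.round(o['joint_pos'],2)); return o
E
python3 - <<'E'
from h import *
st()
for n in('scene','top'):
    s=snap(n,n+'0'); print(n,np.round(s['T'],3).tolist(),s['k1'])
E
```

```text
0.0 [0.1908 0.5151 0.2472] [-0.554 -3.092  0.004] [-0.3 -0.2 -0. ] 0.995 [-1.26  0.31  0.01  1.51 -0.    1.32 -0.03]
scene [[0.249, 0.777, -0.578, 1.128], [0.968, -0.195, 0.156, -0.283], [0.009, -0.599, -0.801, 0.927], [0.0, 0.0, 0.0, 1.0]] -0.09615817193676444
top [[-0.028, -0.99, 0.141, 0.401], [-0.999, 0.033, 0.029, -0.122], [-0.033, -0.14, -0.99, 1.178], [0.0, 0.0, 0.0, 1.0]] -0.014543635648910891
```

View pics/top0.png

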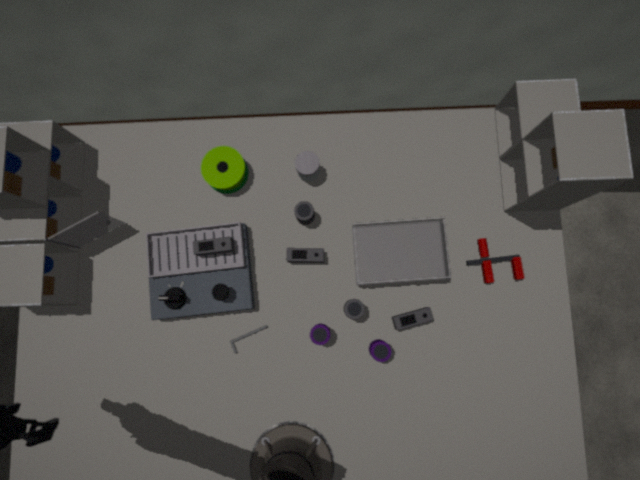

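View pics/scene0.png

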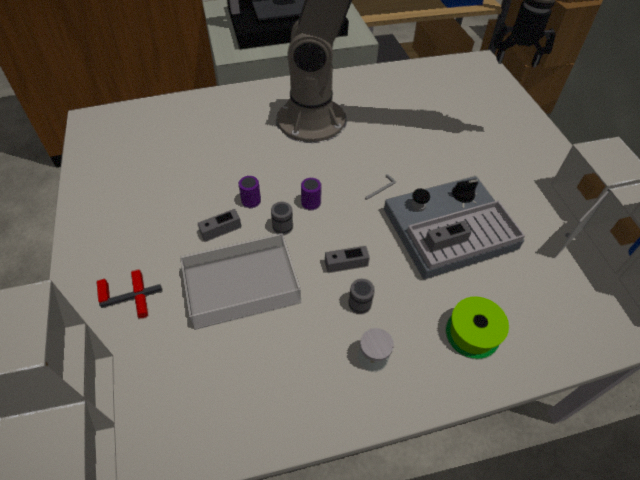

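```bash
cat > m.py <<'E'
from h import *
def blobs(P,ok,amin=60):
    n,l,stt,c=cv2.connectedComponentsWithStats(ok.astype(np.uint8),connectivity=4)
    return [(i,l==i) for i in range(1,n) if stt[i,4]>amin]
def rep(f,z0=0.015,z1=0.3):
    s=load(f);P=cloud(s);im=s['im']
    ok=(P[...,2]>z0)&(P[...,2]<z1)&(abs(P[...,1])<.75)&(P[...,0]>.15)&(P[...,0]<.85)
    ok=cv2.morphologyEx(ok.astype(np.uint8),cv2.MORPH_OPEN,np.ones((3,3)))
    for i,m in blobs(P,ok):
        q=P[m]; top=np.percentile(q[:,2],95); t=q[q[:,2]>top-.008]
        (c,sz,a)=cv2.minAreaRect(t[:,:2].astype(np.float32)*1000)
        v,u=np.where(m)
        print('px',int(u.mean()),int(v.mean()),'n',m.sum(),'ztop %.3f'%top,'c',np.round(c,0),'size',np.round(sz,0),'ang %.0f'%a,'rgb',im[m].mean(0).astype(int))
E
python3 - <<'E'
from m import *
rep('top0')
print(); rep('scene0')
s=load('top0')
print(s['K'])
print(np.round(onz(s,[[149,235],[245,225],[255,311],[151,320],[175,297],[221,292]],.05),3))
E
```

```text
px 548 169 n 4549 ztop 0.283 c [ 720. -669.] size [152. 151.] ang 90 rgb [65 63 60]
px 34 220 n 10397 ztop 0.219 c [741. 618.] size [151.  75.] ang 0 rgb [70 68 66]
px 222 167 n 1482 ztop 0.061 c [784. 167.] size [119. 116.] ang 1 rgb [ 87 122   6]
px 306 164 n 596 ztop 0.077 c [781. -62.] size [64. 64.] ang 69 rgb [99 96 98]
px 303 212 n 370 ztop 0.073 c [653. -51.] size [51. 49.] ang 44 rgb [53 52 54]
px 417 234 n 827 ztop 0.062 c [ 543. -300.] size [161. 241.] ang 2 rgb [87 85 85]
px 198 270 n 8963 ztop 0.088 c [508. 227.] size [180. 161.] ang 88 rgb [75 75 78]
px 483 247 n 146 ztop 0.026 c [ 547. -526.] size [49. 21.] ang 5 rgb [106  17  15]
px 304 254 n 537 ztop 0.043 c [540. -49.] size [99. 35.] ang 88 rgb [56 55 56]
px 513 264 n 290 ztop 0.027 c [ 490. -589.] size [63. 71.] ang 3 rgb [88 25 24]
px 487 269 n 239 ztop 0.027 c [ 485. -527.] size [65. 33.] ang 3 rgb [96 18 16]
px 353 308 n 337 ztop 0.074 c [ 395. -172.] size [48. 48.] ang 88 rgb [57 57 59]
px 412 318 n 583 ztop 0.043 c [ 366. -325.] size [36. 99.] ang 13 rgb [53 51 53]
px 319 334 n 351 ztop 0.073 c [334. -84.] siz
[... 1220 characters left out ...]
. 54.] ang 1 rgb [111  19  17]
px 361 294 n 682 ztop 0.072 c [656. -50.] size [49. 50.] ang 73 rgb [56 54 55]
px 37 292 n 135 ztop 0.300 c [ 662. -615.] size [27. 31.] ang 80 rgb [142 137 128]
px 52 381 n 9849 ztop 0.289 c [ 735. -602.] size [ 68. 166.] ang 65 rgb [101  98  92]
px 478 323 n 2525 ztop 0.060 c [786. 168.] size [120. 120.] ang 31 rgb [ 92 136   2]
px 375 348 n 1129 ztop 0.076 c [783. -62.] size [62. 67.] ang 71 rgb [116 112 112]
[[434.24198564   0.         318.88486549]
 [  0.         434.24198564 245.51287049]
 [  0.           0.           1.        ]]
[[0.605 0.365 0.05 ]
 [0.623 0.106 0.05 ]
 [0.396 0.081 0.05 ]
 [0.38  0.354 0.05 ]
 [0.438 0.291 0.05 ]
 [0.447 0.17  0.05 ]]
```

Run:
```python
import cv2,numpy as np
a=cv2.imread('pics/top0.png')
cv2.imwrite('pics/c1.png',np.vstack([cv2.resize(a[215:325,140:270],(700,592))]))
b=cv2.resize(a[195:365,270:440],(600,600));cv2.imwrite('pics/c2.png',b)
```

```text
(no output)
```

View pics/c1.png

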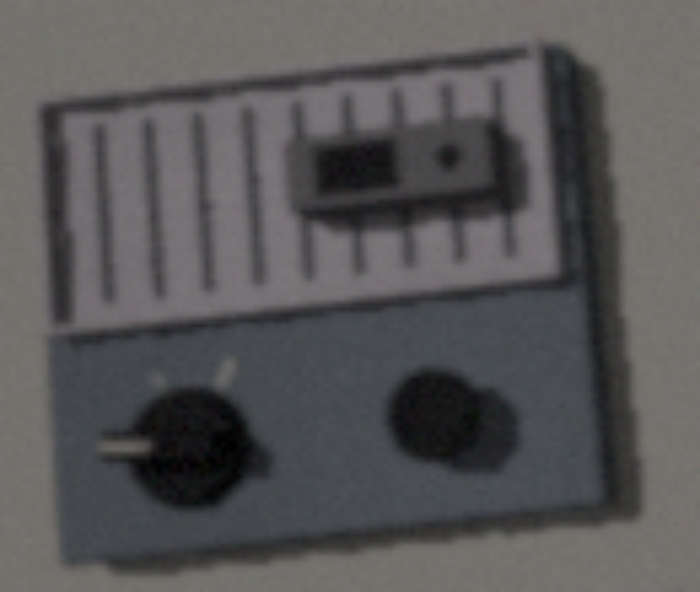

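View pics/c2.png

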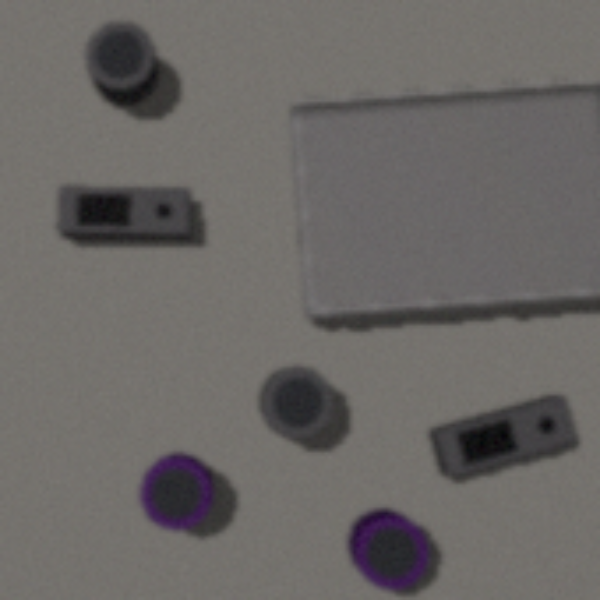

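>>> drive_tool(rows=[0, 0, -7, 0.025, -0.036, 0, -1, 0, 0, -7, 0.025, -0.036, 0, -1, 0, 0, -7, 0.025, -0.036, 0, -1, 0, 0, -7, 0.025, -0.036, 0, -1, 0, 0, -7, 0.025, -0.036, 0, -1])

```text
time: 0.6
position: [0.3166, 0.3339, 0.2479]
tcp_rot: [-1.465, -2.779, 0.001]
contact_force: [1.2, -0.1, -0.4]
gripper_width: 0.143
grasp_force: 0.0
```

>>> drive_tool(rows=[0, 0, -7, 0.025, -0.036, 0, -1, 0, 0, -7, 0.025, -0.036, 0, -1, 0, 0, -7, 0.025, -0.036, 0, -1, 0, 0, -7, 0.025, -0.036, 0, -1, 0, 0, 0, 0, 0, 0, -1])

```text
time: 1.1
position: [0.4196, 0.1843, 0.2484]
tcp_rot: [2.102, 2.328, -0.002]
contact_force: [-0.6, -0.3, 0.8]
gripper_width: 0.004
grasp_force: 0.0
```

```bash
cat >> m.py <<'E'
def yawdeg(o):
    R=cv2.Rodrigues(np.array(o['tcp_rot']))[0]; return np.degrees(np.arctan2(R[1,1],R[0,1])), R[:,2].round(3)
E
python3 - <<'E'
from m import *
o=st(); print(yawdeg(o))
s=snap('wrist','w1'); print(np.round(s['T'],3).tolist())
E
```

```text
1.1 [0.4196 0.1843 0.2484] [ 2.102e+00  2.328e+00 -2.000e-03] [-0.6 -0.3  0.8] 0.004 [-0.83  0.12  0.42  1.76 -0.05  1.27 -0.3 ]
(np.float64(5.839290399937347), array([ 0.002, -0.004, -1.   ]))
[[0.995, 0.096, 0.035, 0.411], [0.102, -0.945, -0.312, 0.264], [0.003, 0.314, -0.95, 0.374], [0.0, 0.0, 0.0, 1.0]]
```

View pics/w1.png

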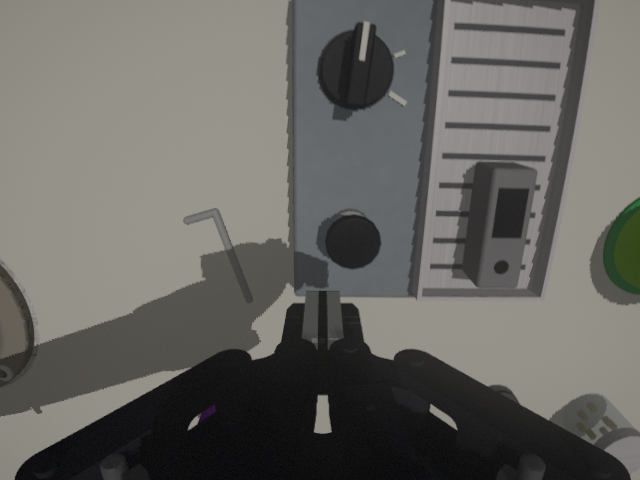

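Run:
```python
from m import *
s=load('w1');P=cloud(s);im=s['im'].astype(int)
dark=(im.max(2)<60)
def sel(u0,u1,v0,v1,z0,z1,extra=None):
    m=np.zeros((480,640),bool);m[v0:v1,u0:u1]=1
    m&=(P[...,2]>z0)&(P[...,2]<z1)
    return P[m]
def rect(q): return [np.round(x,1) for x in cv2.minAreaRect((q[:,:2]*1000).astype(np.float32))],len(q)
q=sel(300,400,190,290,.082,.1);print('plunger',rect(q),np.median(q[:,2]))
q=sel(300,410,0,130,.083,.1);print('bar',rect(q),np.median(q[:,2]))
for n,a,b in(('white',np.array([365,30]),0.09),('ticklong',np.array([405,104]),.045),('tickmid',np.array([404,52]),.045)): print(n,onz(s,a,b).round(4))
q=sel(440,560,140,310,.075,.1);print('logC',rect(q),np.median(q[:,2]))
q=sel(400,620,0,310,.058,.07);print('rim',rect(q))
q=sel(270,450,0,310,.04,.05);print('body',rect(q),np.median(q[:,2]))
print(onz(s,[[416,296],[545,297],[295,296],[440,5]],.045).round(4))
```

```text
plunger ([array([447.1, 164.3]), array([42.9, 43. ]), np.float64(82.8)], 2340) 0.08900479466344144
bar ([array([435.7, 293.9]), array([54.9, 14.3]), np.float64(88.5)], 1736) 0.08999554455823933
white [[0.4356 0.3162 0.09  ]]
ticklong [[0.4789 0.2731 0.045 ]]
tickmid [[0.472  0.3121 0.045 ]]
logC ([array([566.2, 186.4]), array([36.9, 99.9]), np.float64(5.6)], 5898) 0.08707754959514105
rim ([array([561.4, 237.2]), array([120.1, 249.2]), np.float64(5.0)], 6847)
body ([array([461.6, 222.3]), array([145.5, 252.4]), np.float64(6.5)], 36067) 0.04520347533828872
[[0.5181 0.1036 0.045 ]
 [0.6449 0.1139 0.045 ]
 [0.4043 0.0923 0.045 ]
 [0.4945 0.3492 0.045 ]]
```

>>> drive_tool(rows=[0, 0, 0, 0.0135, -0.01, -0.03, -1, 0, 0, 0, 0.0135, -0.01, -0.03, -1, 0, 0, 0, 0, 0, -0.03, -1, 0, 0, 0, 0, 0, -0.03, -1, 0, 0, 0, 0, 0, 0, -1])

```text
time: 1.65
position: [0.4386, 0.1717, 0.1242]
tcp_rot: [-2.082, -2.346, 0.015]
contact_force: [-0.5, 0.4, -1.0]
gripper_width: 0.002
grasp_force: 0.0
```

```bash
python3 -c "
from m import *
print(yawdeg(st()))"
```

```text
1.65 [0.4386 0.1717 0.1242] [-2.082 -2.346  0.015] [-0.5  0.4 -1. ] 0.002 [-0.76  0.28  0.42  1.9  -0.14  0.99 -0.16]
(np.float64(6.818247353079801), array([-0.01 , -0.004, -1.   ]))
```

>>> drive_tool(rows=[0, 0, 0, 0.006, -0.007, -0.01, -1, 0, 0, 0, 0, 0, -0.01, -1, 0, 0, 0, 0, 0, -0.01, -1, 0, 0, 0, 0, 0, -0.01, -1, 0, 0, 0, 0, 0, 0, -1])

```text
time: 2.15
position: [0.451, 0.1648, 0.0894]
tcp_rot: [2.087, 2.345, 0.005]
contact_force: [-0.6, -1.8, 11.0]
gripper_width: -0.0
grasp_force: 5.3
```

>>> drive_tool(rows=[0, 0, 0, 0, 0, 0, -1, 0, 0, 0, 0, 0, 0, -1, 0, 0, 0, 0, 0, 0, -1, 0, 0, 0, 0, 0, 0, -1, 0, 0, 0, 0, 0, 0, -1])

```text
time: 2.65
position: [0.451, 0.1647, 0.0904]
tcp_rot: [2.087, 2.345, 0.006]
contact_force: [-1.3, -0.7, 10.8]
gripper_width: -0.001
grasp_force: 5.1
```

>>> drive_tool(rows=[0, 0, 0, 0, 0, -0.006, -1, 0, 0, 0, 0, 0, -0.004, -1, 0, 0, 0, 0, 0, 0, -1, 0, 0, 0, 0, 0, 0, -1, 0, 0, 0, 0, 0, 0, -1])

```text
time: 3.15
position: [0.4514, 0.1648, 0.0875]
tcp_rot: [-2.089, -2.345, -0.009]
contact_force: [-17.1, -8.0, 60.9]
gripper_width: -0.003
grasp_force: 30.5
```

>>> drive_tool(rows=[0, 0, 0, 0, 0, 0.03, -1, 0, 0, 0, 0, 0, 0.03, -1, 0, 0, 0, 0, 0, 0.02, -1, 0, 0, -4, -0.0075, 0.03, 0, 0, 0, 0, -4, -0.008, 0.03, 0, 0])

```text
time: 3.65
position: [0.4346, 0.2253, 0.1598]
tcp_rot: [2.253, 2.189, 0.006]
contact_force: [-0.6, 1.4, -0.1]
gripper_width: 0.331
grasp_force: 0.0
```

>>> drive_tool(rows=[0, 0, 0, 0, 0.03, 0, 0, 0, 0, 0, 0, 0.03, 0, 0, 0, 0, 0, 0, 0.009, 0, 0, 0, 0, 0, 0, 0, 0, 0, 0, 0, 0, 0, 0, 0, 0])

```text
time: 4.15
position: [0.4339, 0.2921, 0.1582]
tcp_rot: [2.248, 2.193, -0.002]
contact_force: [0.4, -0.3, -0.2]
gripper_width: 0.497
grasp_force: 0.0
```

```bash
python3 -c "
from m import *
print(yawdeg(st()));s=snap('wrist','w2');print(yawdeg(st()))"
```

```text
4.15 [0.4339 0.2921 0.1582] [ 2.248e+00  2.193e+00 -2.000e-03] [ 0.4 -0.3 -0.2] 0.497 [-0.93  0.34  0.39  1.73 -0.14  1.1  -0.52]
(np.float64(-1.4097342719271062), array([-0.   , -0.002, -1.   ]))
4.2 [0.434  0.2916 0.1582] [ 2.249e+00  2.192e+00 -2.000e-03] [ 0.6  0.  -0.1] 0.5 [-0.93  0.34  0.39  1.73 -0.14  1.1  -0.52]
(np.float64(-1.4770970356423918), array([-0.   , -0.001, -1.   ]))
```

>>> drive_tool(rows=[0, 0, 0, 0.002, 0.002, -0.03, 0, 0, 0, 0, 0, 0, -0.03, 0, 0, 0, 0, 0, 0, -0.016, 0, 0, 0, 0, 0, 0, 0, -1, 0, 0, 0, 0, 0, 0, -1], squeeze=40)

```text
time: 4.7
position: [0.436, 0.2945, 0.0828]
tcp_rot: [2.249, 2.193, -0.001]
contact_force: [-5.7, -0.2, -0.2]
gripper_width: 0.171
grasp_force: 5.9
```

>>> drive_tool(rows=[0, 0, 0, 0, 0, 0, -1, 0, 0, 0, 0, 0, 0, -1, 0, 0, -4, 0, 0, 0, -1, 0, 0, -6, 0, 0, 0, -1, 0, 0, -6, 0, 0, 0, -1])

```text
time: 5.2
position: [0.4357, 0.2944, 0.0829]
tcp_rot: [2.534, 1.855, -0.001]
contact_force: [-0.7, -3.6, -0.8]
gripper_width: 0.157
grasp_force: 40.6
```

>>> drive_tool(rows=[0, 0, -8, 0, 0, 0, -1, 0, 0, -8, 0, 0, 0, -1, 0, 0, -8, 0, 0, 0, -1, 0, 0, -8, 0, 0, 0, -1, 0, 0, -8, 0, 0, 0, -1])

```text
time: 5.7
position: [0.436, 0.2941, 0.0829]
tcp_rot: [3.015, 0.874, -0.0]
contact_force: [-1.0, -4.1, -0.6]
gripper_width: 0.158
grasp_force: 40.5
```

>>> drive_tool(rows=[0, 0, -8, 0, 0, 0, -1, 0, 0, -8, 0, 0, 0, -1, 0, 0, -8, 0, 0, 0, -1, 0, 0, -8, 0, 0, 0, -1, 0, 0, -8, 0, 0, 0, -1])

```text
time: 6.2
position: [0.436, 0.2937, 0.0829]
tcp_rot: [3.132, -0.21, 0.001]
contact_force: [-0.3, -4.5, -1.7]
gripper_width: 0.155
grasp_force: 40.6
```

>>> drive_tool(rows=[0, 0, -8, 0, 0, 0, -1, 0, 0, -8, 0, 0, 0, -1, 0, 0, -2, 0, 0, 0, -1, 0, 0, 0, 0, 0, 0, -1, 0, 0, 0, 0, 0, 0, -1])

```text
time: 6.7
position: [0.4359, 0.2935, 0.0829]
tcp_rot: [3.062, -0.69, 0.001]
contact_force: [-0.9, -5.7, 0.8]
gripper_width: 0.156
grasp_force: 40.8
```

```bash
python3 -c "
from m import *
print(yawdeg(st()))"
```

```text
6.7 [0.4359 0.2935 0.0829] [ 3.062e+00 -6.900e-01  1.000e-03] [-0.9 -5.7  0.8] 0.156 [-1.25  0.54  0.85  1.82 -0.47  1.   -2.22]
(np.float64(-115.37848081824372), array([ 0.   , -0.003, -1.   ]))
```

>>> drive_tool(rows=[0, 0, 0, 0, 0, 0, 0, 0, 0, 0, 0, 0, 0.02, 0.3, 0, 0, 4, 0, 0, 0.03, 0.3, 0, 0, 8, 0, 0, 0.03, 0.3, 0, 0, 8, 0.01, -0.01, 0.03, 0.3])

```text
time: 7.2
position: [0.4448, 0.2892, 0.1943]
tcp_rot: [-3.135, 0.128, -0.001]
contact_force: [-0.0, 0.8, 0.5]
gripper_width: 0.655
grasp_force: 0.0
```

>>> drive_tool(rows=[0, 0, 8, 0.01, -0.01, 0, 0.3, 0, 0, 8, 0.01, -0.01, 0, 0.3, 0, 0, 8, 0.01, -0.01, 0, 0.3, 0, 0, 8, 0.01, -0.01, 0, 0.3, 0, 0, 8, 0.01, -0.01, 0, 0.3])

```text
time: 7.7
position: [0.4969, 0.2368, 0.1936]
tcp_rot: [-2.994, -0.946, -0.006]
contact_force: [0.1, -0.4, -0.2]
gripper_width: 0.649
grasp_force: 0.0
```

>>> drive_tool(rows=[0, 0, 8, 0.01, -0.01, 0, 0.3, 0, 0, 8, 0.01, -0.01, 0, 0.3, 0, 0, 8, 0.01, -0.01, 0, 0.3, 0, 0, 8, 0.02, -0.01, 0, 0.3, 0, 0, 8, 0.02, -0.007, 0, 0.3])

```text
time: 8.2
position: [0.5672, 0.1893, 0.1938]
tcp_rot: [2.492, 1.913, 0.007]
contact_force: [0.3, 0.1, 0.1]
gripper_width: 0.648
grasp_force: 0.0
```

>>> drive_tool(rows=[0, 0, 8, 0, 0, 0, 0.3, 0, 0, 8, 0, 0, 0, 0.3, 0, 0, 5, 0, 0, 0, 0.3, 0, 0, 0, 0, 0, 0, 0.3, 0, 0, 0, 0, 0, 0, 0.3])

```text
time: 8.7
position: [0.5661, 0.1895, 0.1931]
tcp_rot: [2.11, 2.327, 0.004]
contact_force: [0.5, -0.9, -0.6]
gripper_width: 0.649
grasp_force: 0.0
```

```bash
python3 -c "
from m import *
print(yawdeg(st()));s=snap('wrist','w3');print(np.round(s['T'][:3,3],3))
P=cloud(s)
q=P[(P[...,2]>.08)&(P[...,2]<.095)&(P[...,0]>.49)&(P[...,0]<.63)&(P[...,1]<.37)&(P[...,1]>.1)]
print(len(q),cv2.minAreaRect((q[:,:2]*1000).astype(np.float32)))
s=snap('top','top1');rep('top1')"
```

```text
8.7 [0.5661 0.1895 0.1931] [2.11  2.327 0.004] [ 0.5 -0.9 -0.6] 0.649 [-0.67  0.46  0.47  1.48 -0.22  1.25 -0.08]
(np.float64(5.597777829311089), array([ 0.002,  0.001, -1.   ]))
[0.558 0.268 0.319]
8374 ((566.8643798828125, 185.90914916992188), (36.08531951904297, 100.37165832519531), 5.22739315032959)
px 548 169 n 4545 ztop 0.284 c [ 683. -632.] size [211. 107.] ang 44 rgb [73 71 68]
px 30 220 n 9754 ztop 0.220 c [741. 618.] size [ 73. 152.] ang 90 rgb [79 77 74]
px 222 167 n 1488 ztop 0.062 c [784. 167.] size [116. 118.] ang 90 rgb [ 96 135   7]
px 306 164 n 590 ztop 0.077 c [782. -62.] size [64. 64.] ang 20 rgb [111 107 110]
px 303 211 n 364 ztop 0.073 c [654. -52.] size [51. 49.] ang 8 rgb [60 59 61]
px 186 207 n 163 ztop 0.286 c [627. 194.] size [25. 19.] ang 59 rgb [35 36 36]
px 430 236 n 645 ztop 0.062 c [ 544. -341.] size [160. 160.] ang 2 rgb [95 93 92]
px 364 225 n 166 ztop 0.063 c [ 614. -211.] size [29. 82.] ang 24 rgb [106 104 102]
px 205 273 n 7559 ztop 0.188 c [552. 179.] size [ 27. 109.] ang 87 rgb [71 71 75]
px 483 247 n 159 ztop 0.026 c [ 547. -526.] size [49. 23.] ang 2 rgb [118  21  18]
px 304 254 n 539 ztop 0.043 c [540. -49.] size [99. 35.] ang 88 rgb [63 62 63]
px 515 265 n 278 ztop 0.027 c [ 498. -605.] size [80. 45.] ang 40 rgb [101  27  26]
px 487 270 n 222 ztop 0.027 c [ 485. -532.] size [64. 23.] ang 6 rgb [112  19  17]
px 353 308 n 334 ztop 0.073 c [ 395. -172.] size [48. 48.] ang 88 rgb [64 64 66]
px 412 318 n 567 ztop 0.043 c [ 366. -325.] size [ 36. 100.] ang 14 rgb [59 57 59]
px 319 334 n 351 ztop 0.073 c [334. -84.] size [48. 50.] ang 88 rgb [62 45 74]
px 379 350 n 390 ztop 0.073 c [ 289. -234.] size [50. 49.] ang 86 rgb [58 41 71]
```

View pics/w3.png

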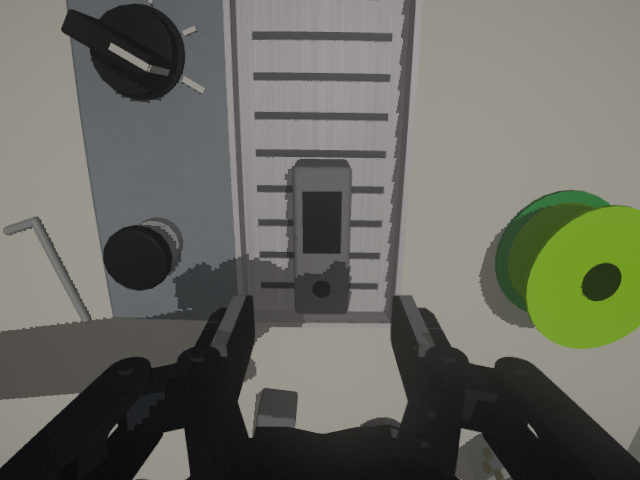

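>>> drive_tool(rows=[0, 0, 0, 0, -0.0035, -0.04, 0.3, 0, 0, 0, 0, 0, -0.04, 0.3, 0, 0, 0, 0, 0, -0.03, 0.3, 0, 0, 0, 0, 0, -0.011, 0.3, 0, 0, 0, 0, 0, 0, 0.3])

```text
time: 9.3
position: [0.5644, 0.1852, 0.0699]
tcp_rot: [-2.108, -2.327, 0.005]
contact_force: [-0.6, -0.4, 0.3]
gripper_width: 0.649
grasp_force: 0.0
```

>>> drive_tool(rows=[0, 0, 0, 0, 0, 0, -1, 0, 0, 0, 0, 0, 0, -1, 0, 0, 0, 0, 0, 0, -1, 0, 0, 0, 0, 0, 0, -1, 0, 0, 0, 0, 0, 0, -1], squeeze=40)

```text
time: 9.8
position: [0.5673, 0.1857, 0.0735]
tcp_rot: [2.107, 2.327, 0.006]
contact_force: [0.3, 0.3, 6.6]
gripper_width: 0.413
grasp_force: 41.2
```

>>> drive_tool(rows=[0, 0, 0, 0, 0, 0.02, -1, 0, 0, 0, 0, 0, 0.03, -1, 0, 0, 0, 0, 0, 0.03, -1, 0, 0, 0, 0, 0, 0.03, -1, 0, 0, 0, 0, 0, 0, -1])

```text
time: 10.3
position: [0.5685, 0.1858, 0.1862]
tcp_rot: [2.106, 2.325, 0.014]
contact_force: [1.0, -0.6, -0.3]
gripper_width: 0.41
grasp_force: 40.5
```

>>> drive_tool(rows=[0, 0, -2, 0.001, -0.03, 0, -1, 0, 0, -1.6, 0.001, -0.04, 0, -1, 0, 0, 0, 0.001, -0.04, 0, -1, 0, 0, 0, 0, -0.04, 0, -1, 0, 0, 0, 0, -0.04, 0, -1])

```text
time: 10.8
position: [0.5674, -0.0061, 0.1799]
tcp_rot: [-2.179, -2.26, 0.002]
contact_force: [0.7, 0.4, -0.4]
gripper_width: 0.417
grasp_force: 40.4
```

>>> drive_tool(rows=[0, 0, 0, 0, -0.04, 0, -1, 0, 0, 0, 0, -0.04, 0, -1, 0, 0, 0, 0, -0.04, 0, -1, 0, 0, 0, 0, -0.04, 0, -1, 0, 0, 0, 0, -0.04, 0, -1])

```text
time: 11.3
position: [0.5676, -0.2057, 0.1798]
tcp_rot: [-2.179, -2.26, 0.001]
contact_force: [0.8, -1.0, -1.0]
gripper_width: 0.414
grasp_force: 40.4
```

>>> drive_tool(rows=[0, 0, 0, 0, -0.04, 0, -1, 0, 0, 0, 0, 0, 0, -1, 0, 0, 0, 0, 0, 0, -1, 0, 0, 0, 0, 0, 0, -1, 0, 0, 0, 0, 0, 0, -1])

```text
time: 11.8
position: [0.569, -0.2424, 0.1806]
tcp_rot: [-2.176, -2.263, -0.001]
contact_force: [-0.1, -0.1, -0.4]
gripper_width: 0.412
grasp_force: 40.4
```

```bash
python3 -c "
from m import *
print(yawdeg(st()));s=snap('wrist','w4');P=cloud(s)
print(np.round(s['T'],3).tolist())
m=(P[...,2]>.045)&(P[...,2]<.068)&(P[...,1]<-.1)&(P[...,0]>.4)
q=P[m];print(len(q),cv2.minAreaRect((q[:,:2]*1000).astype(np.float32)))"
```

```text
11.8 [ 0.569  -0.2424  0.1806] [-2.176e+00 -2.263e+00 -1.000e-03] [-0.1 -0.1 -0.4] 0.412 [ 0.    0.54  0.58  1.43 -0.3   1.26  0.64]
(np.float64(2.2484553348138294), array([-0.001,  0.002, -1.   ]))
[[0.999, 0.038, 0.013, 0.566], [0.04, -0.951, -0.308, -0.163], [0.0, 0.308, -0.951, 0.306], [0.0, 0.0, 0.0, 1.0]]
8942 ((512.8775024414062, -282.9871520996094), (217.7946014404297, 278.879150390625), 2.033179759979248)
```

View pics/w4.png

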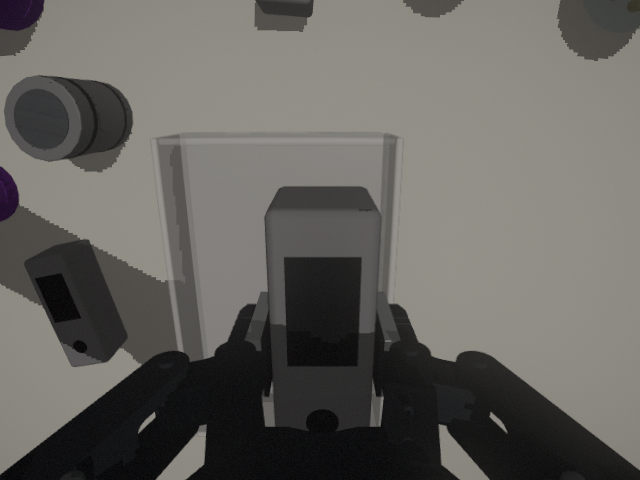

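```bash
python3 -c "
from m import *
s=load('w4');print(onz(s,[[153,138],[402,137]],.06).round(4))"
```

```text
[[ 0.4609 -0.1839  0.06  ]
 [ 0.6164 -0.1777  0.06  ]]
```

>>> drive_tool(rows=[0, 0, 0, 0.0015, -0.0015, -0.03, -1, 0, 0, 0, 0, 0, -0.04, -1, 0, 0, 0, 0, 0, -0.04, -1, 0, 0, 0, 0, 0, -0.02, -1, 0, 0, 0, 0, 0, -0.011, -1])

```text
time: 12.35
position: [0.5689, -0.2439, 0.0376]
tcp_rot: [-2.175, -2.26, 0.002]
contact_force: [0.5, 0.2, -0.7]
gripper_width: 0.411
grasp_force: 40.4
```

>>> drive_tool(rows=[0, 0, 0, 0, 0, 0, -1, 0, 0, 0, 0, 0, 0, 0.05, 0, 0, 0, 0, 0, 0, 0.05, 0, 0, 0, 0, 0, 0, 0.05, 0, 0, 0, 0, 0, 0, 0.05])

```text
time: 12.85
position: [0.5708, -0.2466, 0.0416]
tcp_rot: [2.179, 2.26, 0.002]
contact_force: [-0.0, -0.3, -0.1]
gripper_width: 0.528
grasp_force: 0.0
```

>>> drive_tool(rows=[0, 0, 0, 0, 0, 0.02, 0.05, 0, 0, 0, 0, 0, 0.03, 0.05, 0, 0, 0, 0, 0, 0.04, 0.05, 0, 0, 0, 0, 0, 0.04, 0.4, 0, 0, 0, 0, 0, 0, 0.4])

```text
time: 13.35
position: [0.5738, -0.249, 0.1779]
tcp_rot: [2.172, 2.251, 0.008]
contact_force: [-1.3, -0.3, -0.1]
gripper_width: 0.695
grasp_force: 0.0
```

>>> drive_tool(rows=[0, 0, 3, -0.04, -0.015, 0, 0.4, 0, 0, 4, -0.04, -0.015, 0, 0.4, 0, 0, 4, -0.04, -0.015, 0, 0.4, 0, 0, 0, -0.04, -0.016, 0, 0.4, 0, 0, 0, -0.046, -0.016, 0, 0.4])

```text
time: 13.85
position: [0.363, -0.3235, 0.1703]
tcp_rot: [1.952, 2.46, 0.001]
contact_force: [0.4, -0.4, 0.0]
gripper_width: 0.703
grasp_force: 0.0
```

>>> drive_tool(rows=[0, 0, 0, 0, 0, 0, 0.4, 0, 0, 0, 0, 0, 0, 0.4, 0, 0, 0, 0, 0, 0, 0.4, 0, 0, 0, 0, 0, 0, 0.4, 0, 0, 0, 0, 0, 0, 0.4])

```text
time: 14.35
position: [0.3652, -0.3226, 0.1701]
tcp_rot: [-1.951, -2.462, 0.0]
contact_force: [0.1, -0.4, 0.4]
gripper_width: 0.703
grasp_force: 0.0
```

```bash
python3 -c "
from m import *
print(yawdeg(st()));s=snap('wrist','w5');P=cloud(s)
q=P[(P[...,2]>.036)&(P[...,2]<.05)&(P[...,0]>.29)&(P[...,0]<.44)&(P[...,1]<-.25)&(P[...,1]>-.4)]
print(len(q),cv2.minAreaRect((q[:,:2]*1000).astype(np.float32)))
snap('top','top2');rep('top2')"
```

```text
14.35 [ 0.3652 -0.3226  0.1701] [-1.951 -2.462  0.   ] [ 0.1 -0.4  0.4] 0.703 [ 0.18  0.27  0.62  1.82 -0.18  1.11  1.09]
(np.float64(13.217067970972849), array([-0., -0., -1.]))
7122 ((356.8247985839844, -306.8682861328125), (56.154052734375, 144.5106201171875), 26.99161720275879)
px 548 169 n 4567 ztop 0.284 c [ 683. -633.] size [212. 108.] ang 44 rgb [68 66 63]
px 34 220 n 10362 ztop 0.218 c [741. 619.] size [ 74. 151.] ang 90 rgb [73 71 69]
px 222 167 n 1478 ztop 0.062 c [784. 166.] size [117. 117.] ang 43 rgb [ 90 127   7]
px 306 164 n 591 ztop 0.077 c [782. -62.] size [65. 64.] ang 42 rgb [104 100 103]
px 303 212 n 371 ztop 0.073 c [653. -51.] size [50. 50.] ang 51 rgb [56 55 57]
px 443 244 n 418 ztop 0.062 c [ 547. -410.] size [161.  35.] ang 9 rgb [86 84 84]
px 393 222 n 332 ztop 0.062 c [ 619. -285.] size [  6. 180.] ang 2 rgb [96 94 92]
px 198 270 n 8952 ztop 0.068 c [518. 235.] size [206. 252.] ang 5 rgb [83 83 87]
px 377 240 n 566 ztop 0.048 c [ 571. -244.] size [ 37. 100.] ang 2 rgb [55 54 55]
px 483 247 n 162 ztop 0.026 c [ 547. -526.] size [50. 21.] ang 6 rgb [110  19  16]
px 304 254 n 536 ztop 0.043 c [540. -50.] size [98. 35.] ang 88 rgb [59 58 59]
px 518 267 n 217 ztop 0.027 c [ 491. -612.] size [64. 24.] ang 6 rgb [107  21  19]
px 485 267 n 305 ztop 0.027 c [ 484. -521.] size [63. 74.] ang 7 rgb [88 26 24]
px 411 311 n 621 ztop 0.272 c [ 392. -300.] size [17. 69.] ang 73 rgb [41 40 42]
px 353 308 n 336 ztop 0.074 c [ 395. -172.] size [48. 48.] ang 88 rgb [60 59 62]
px 319 334 n 351 ztop 0.073 c [334. -84.] size [48. 50.] ang 88 rgb [58 41 69]
px 379 350 n 385 ztop 0.073 c [ 289. -234.] size [50. 49.] ang 87 rgb [54 37 66]
```

>>> drive_tool(rows=[0, 0, 0, 0.0015, -0.002, -0.04, 0.4, 0, 0, 0, 0, 0, -0.04, 0.4, 0, 0, 0, 0, 0, -0.04, 0.4, 0, 0, 0, 0, 0, -0.021, 0.4, 0, 0, 0, 0, 0, 0, 0.4])

```text
time: 14.95
position: [0.3635, -0.3229, 0.0262]
tcp_rot: [-1.949, -2.454, 0.001]
contact_force: [-0.6, 0.6, -0.8]
gripper_width: 0.702
grasp_force: 0.0
```

>>> drive_tool(rows=[0, 0, 0, 0, 0, 0, -1, 0, 0, 0, 0, 0, 0, -1, 0, 0, 0, 0, 0, 0, -1, 0, 0, 0, 0, 0, 0, -1, 0, 0, 0, 0, 0, 0, -1])

```text
time: 15.45
position: [0.3667, -0.3262, 0.0308]
tcp_rot: [1.952, 2.457, 0.001]
contact_force: [-0.3, 0.3, 6.9]
gripper_width: 0.412
grasp_force: 42.0
```

>>> drive_tool(rows=[0, 0, 0, 0, 0, 0.02, -1, 0, 0, 0, 0, 0, 0.03, -1, 0, 0, 0, 0, 0, 0.04, -1, 0, 0, 0, 0, 0, 0.04, -1, 0, 0, 0, 0, 0, 0, -1])

```text
time: 15.95
position: [0.3683, -0.3283, 0.1647]
tcp_rot: [1.947, 2.45, 0.001]
contact_force: [0.9, -0.2, -1.4]
gripper_width: 0.414
grasp_force: 41.1
```

>>> drive_tool(rows=[0, 0, -4, 0.04, -0.006, 0, -1, 0, 0, -4, 0.04, -0.006, 0, -1, 0, 0, -3, 0.04, -0.006, 0, -1, 0, 0, 0, 0.035, -0.005, 0, -1, 0, 0, 0, 0.022, -0.004, 0, -1])

```text
time: 16.45
position: [0.5452, -0.3504, 0.1572]
tcp_rot: [-2.176, -2.263, -0.002]
contact_force: [0.4, 0.2, -2.0]
gripper_width: 0.415
grasp_force: 41.0
```

>>> drive_tool(rows=[0, 0, 0, 0, 0, 0, -1, 0, 0, 0, 0, 0, 0, -1, 0, 0, 0, 0, 0, 0, -1, 0, 0, 0, 0, 0, 0, -1, 0, 0, 0, 0, 0, 0, -1])

```text
time: 16.95
position: [0.5417, -0.3524, 0.1596]
tcp_rot: [-2.182, -2.26, -0.0]
contact_force: [0.1, -0.0, -1.4]
gripper_width: 0.418
grasp_force: 41.0
```

```bash
python3 -c "
from m import *
print(yawdeg(st()))"
```

```text
16.95 [ 0.5417 -0.3524  0.1596] [-2.182 -2.26  -0.   ] [ 0.1 -0.  -1.4] 0.418 [ 0.18  0.62  0.6   1.37 -0.35  1.26  0.84]
(np.float64(2.0064886327734017), array([ 0.,  0., -1.]))
```

>>> drive_tool(rows=[0, 0, 0, 0.003, -0.004, -0.03, -1, 0, 0, 0, 0, 0, -0.04, -1, 0, 0, 0, 0, 0, -0.03, -1, 0, 0, 0, 0, 0, -0.018, -1, 0, 0, 0, 0, 0, 0, -1])

```text
time: 17.45
position: [0.5437, -0.3548, 0.0386]
tcp_rot: [-2.178, -2.257, 0.001]
contact_force: [0.2, 0.5, -0.1]
gripper_width: 0.412
grasp_force: 41.0
```

>>> drive_tool(rows=[0, 0, 0, 0, 0, 0, -1, 0, 0, 0, 0, 0, 0, 0.05, 0, 0, 0, 0, 0, 0, 0.05, 0, 0, 0, 0, 0, 0, 0.05, 0, 0, 0, 0, 0, 0, 0.05])

```text
time: 17.95
position: [0.546, -0.3565, 0.0422]
tcp_rot: [2.18, 2.26, 0.001]
contact_force: [0.1, 0.3, -0.5]
gripper_width: 0.523
grasp_force: 0.0
```

>>> drive_tool(rows=[0, 0, 0, 0, 0, 0.02, 0.05, 0, 0, 0, 0, 0, 0.03, 0.05, 0, 0, 0, 0, 0, 0.04, 0.05, 0, 0, 0, 0, 0, 0.04, 0.4, 0, 0, 0, 0, 0, 0, 0.4])

```text
time: 18.45
position: [0.5485, -0.3595, 0.179]
tcp_rot: [2.171, 2.251, 0.003]
contact_force: [0.9, -0.8, 0.4]
gripper_width: 0.7
grasp_force: 0.0
```

>>> drive_tool(rows=[0, 0, -2, 0, 0.04, 0, 0.4, 0, 0, -2.5, 0, 0.04, 0, 0.4, 0, 0, 0, 0, 0.04, 0, 0.4, 0, 0, 0, 0, 0.04, 0, 0.4, 0, 0, 0, 0, 0.04, 0, 0.4])

```text
time: 18.95
position: [0.5451, -0.1545, 0.171]
tcp_rot: [-2.268, -2.174, -0.0]
contact_force: [0.4, -0.0, 0.1]
gripper_width: 0.703
grasp_force: 0.0
```

>>> drive_tool(rows=[0, 0, 0, -0.003, 0.04, 0, 0.4, 0, 0, 0, -0.003, 0.04, 0, 0.4, 0, 0, 0, 0, 0.028, 0, 0.4, 0, 0, 0, 0, 0, 0, 0.4, 0, 0, 0, 0, 0, 0, 0.4])

```text
time: 19.45
position: [0.5393, -0.0476, 0.1711]
tcp_rot: [-2.266, -2.176, 0.001]
contact_force: [-0.3, -0.4, -0.5]
gripper_width: 0.7
grasp_force: 0.0
```

```bash
python3 -c "
from m import *
print(yawdeg(st()));s=snap('wrist','w6');P=cloud(s)
q=P[(P[...,2]>.036)&(P[...,2]<.05)&(P[...,0]>.47)&(P[...,0]<.61)&(P[...,1]<.02)&(P[...,1]>-.12)]
print(len(q),cv2.minAreaRect((q[:,:2]*1000).astype(np.float32)))
snap('top','top3');rep('top3')"
```

```text
19.45 [ 0.5393 -0.0476  0.1711] [-2.266e+00 -2.176e+00  1.000e-03] [-0.3 -0.4 -0.5] 0.7 [-0.4   0.39  0.61  1.67 -0.24  1.16  0.23]
(np.float64(-2.301302606965028), array([-0., -0., -1.]))
7031 ((541.1597290039062, -49.23987579345703), (99.27839660644531, 36.09440231323242), 87.2451400756836)
px 548 169 n 4542 ztop 0.283 c [ 684. -633.] size [212. 108.] ang 44 rgb [70 69 66]
px 34 220 n 10348 ztop 0.218 c [740. 618.] size [151.  75.] ang 0 rgb [76 74 71]
px 222 167 n 1489 ztop 0.062 c [783. 166.] size [115. 119.] ang 88 rgb [ 94 132   7]
px 306 164 n 595 ztop 0.077 c [781. -62.] size [64. 64.] ang 89 rgb [107 104 107]
px 418 240 n 1406 ztop 0.061 c [ 543. -301.] size [160. 242.] ang 2 rgb [79 77 77]
px 191 268 n 7648 ztop 0.072 c [518. 235.] size [205. 251.] ang 5 rgb [90 89 93]
px 377 240 n 564 ztop 0.048 c [ 571. -245.] size [ 36. 100.] ang 2 rgb [57 56 58]
px 483 247 n 162 ztop 0.027 c [ 546. -526.] size [22. 49.] ang 90 rgb [114  21  17]
px 310 259 n 354 ztop 0.265 c [498. -60.] size [18. 63.] ang 64 rgb [44 43 44]
px 517 266 n 232 ztop 0.027 c [ 491. -612.] size [64. 25.] ang 11 rgb [107  21  19]
px 487 269 n 239 ztop 0.027 c [ 483. -531.] size [64. 31.] ang 11 rgb [105  20  18]
px 353 308 n 330 ztop 0.074 c [ 395. -172.] size [48. 48.] ang 88 rgb [29 29 31]
px 319 334 n 350 ztop 0.073 c [334. -84.] size [48. 50.] ang 88 rgb [60 43 72]
px 379 350 n 389 ztop 0.073 c [ 289. -234.] size [50. 49.] ang 88 rgb [57 39 68]
```

>>> drive_tool(rows=[0, 0, 0, 0.001, -0.0015, -0.04, 0.4, 0, 0, 0, 0, 0, -0.04, 0.4, 0, 0, 0, 0, 0, -0.04, 0.4, 0, 0, 0, 0, 0, -0.021, 0.4, 0, 0, 0, 0, 0, 0, 0.4])

```text
time: 20.05
position: [0.5371, -0.0515, 0.027]
tcp_rot: [-2.268, -2.167, 0.01]
contact_force: [-0.4, 0.8, -0.2]
gripper_width: 0.699
grasp_force: 0.0
```

>>> drive_tool(rows=[0, 0, 0, 0, 0, 0, -1, 0, 0, 0, 0, 0, 0, -1, 0, 0, 0, 0, 0, 0, -1, 0, 0, 0, 0, 0, 0, -1, 0, 0, 0, 0, 0, 0, -1])

```text
time: 20.55
position: [0.5421, -0.0504, 0.032]
tcp_rot: [2.266, 2.172, 0.003]
contact_force: [-1.6, -1.2, 6.3]
gripper_width: 0.415
grasp_force: 42.0
```

>>> drive_tool(rows=[0, 0, 0, 0, 0, 0.02, -1, 0, 0, 0, 0, 0, 0.03, -1, 0, 0, 0, 0, 0, 0.04, -1, 0, 0, 0, 0, 0, 0.04, -1, 0, 0, 0, 0, 0, 0, -1])

```text
time: 21.05
position: [0.5446, -0.0504, 0.1662]
tcp_rot: [2.261, 2.168, 0.014]
contact_force: [0.8, -0.9, -1.7]
gripper_width: 0.415
grasp_force: 41.1
```

>>> drive_tool(rows=[0, 0, 2, -0.004, -0.04, 0, -1, 0, 0, 2.5, -0.004, -0.04, 0, -1, 0, 0, 0, -0.004, -0.04, 0, -1, 0, 0, 0, -0.004, -0.04, 0, -1, 0, 0, 0, -0.004, -0.03, 0, -1])

```text
time: 21.55
position: [0.519, -0.2423, 0.1593]
tcp_rot: [-2.183, -2.258, 0.003]
contact_force: [0.2, -0.1, -2.0]
gripper_width: 0.413
grasp_force: 41.0
```

>>> drive_tool(rows=[0, 0, 0, -0.01, 0, 0, -1, 0, 0, 0, 0, 0, 0, -1, 0, 0, 0, 0, 0, 0, -1, 0, 0, 0, 0, 0, 0, -1, 0, 0, 0, 0, 0, 0, -1])

```text
time: 22.05
position: [0.5114, -0.2379, 0.1601]
tcp_rot: [-2.177, -2.264, -0.001]
contact_force: [0.1, 0.5, -0.9]
gripper_width: 0.414
grasp_force: 40.9
```

```bash
python3 -c "
from m import *
print(yawdeg(st()))"
```

```text
22.05 [ 0.5114 -0.2379  0.1601] [-2.177e+00 -2.264e+00 -1.000e-03] [ 0.1  0.5 -0.9] 0.414 [-0.05  0.45  0.63  1.62 -0.29  1.16  0.69]
(np.float64(2.2526793685571427), array([ 0.   ,  0.001, -1.   ]))
```

>>> drive_tool(rows=[0, 0, 0, -0.001, -0.008, -0.03, -1, 0, 0, 0, 0, 0, -0.04, -1, 0, 0, 0, 0, 0, -0.03, -1, 0, 0, 0, 0, 0, -0.018, -1, 0, 0, 0, 0, 0, 0, -1])

```text
time: 22.55
position: [0.5084, -0.2459, 0.0397]
tcp_rot: [-2.176, -2.26, 0.003]
contact_force: [-0.6, 0.4, -2.0]
gripper_width: 0.414
grasp_force: 41.0
```

>>> drive_tool(rows=[0, 0, 0, 0, 0, 0, -1, 0, 0, 0, 0, 0, 0, 0.05, 0, 0, 0, 0, 0, 0, 0.05, 0, 0, 0, 0, 0, 0, 0.05, 0, 0, 0, 0, 0, 0, 0.05])

```text
time: 23.05
position: [0.51, -0.248, 0.0431]
tcp_rot: [2.18, 2.26, 0.001]
contact_force: [1.0, -0.3, 0.1]
gripper_width: 0.528
grasp_force: 0.0
```

>>> drive_tool(rows=[0, 0, 0, 0, 0, 0.02, 0.05, 0, 0, 0, 0, 0, 0.03, 0.05, 0, 0, 0, 0, 0, 0.04, 0.05, 0, 0, 0, 0, 0, 0.04, 1, 0, 0, 0, 0, 0, 0, 1])

```text
time: 23.55
position: [0.5131, -0.2505, 0.1789]
tcp_rot: [2.172, 2.252, 0.007]
contact_force: [0.2, -1.1, 0.1]
gripper_width: 0.849
grasp_force: 0.0
```

>>> drive_tool(rows=[0, 0, 0, -0.03, 0.02, 0, 0.6, 0, 0, 0, -0.03, 0.02, 0, 0.6, 0, 0, 0, -0.03, 0.02, 0, 0.6, 0, 0, 0, -0.0245, 0.016, 0, 0.6, 0, 0, 0, 0, 0, 0, 0.6])

```text
time: 24.05
position: [0.3912, -0.169, 0.1712]
tcp_rot: [-2.175, -2.259, -0.002]
contact_force: [-1.0, 0.3, 0.0]
gripper_width: 0.803
grasp_force: 0.0
```

>>> drive_tool(rows=[0, 0, 0, 0, 0, 0, 0.6, 0, 0, 0, 0, 0, 0, 0.6, 0, 0, 0, 0, 0, 0, 0.6, 0, 0, 0, 0, 0, 0, 0.6, 0, 0, 0, 0, 0, 0, 0.6])

```text
time: 24.55
position: [0.3954, -0.1722, 0.1722]
tcp_rot: [2.181, 2.26, -0.001]
contact_force: [-0.2, 0.4, 0.1]
gripper_width: 0.8
grasp_force: 0.0
```

```bash
python3 -c "
from m import *
print(yawdeg(st()));s=snap('wrist','w7');P=cloud(s)
q=P[(P[...,2]>.066)&(P[...,2]<.08)&(P[...,0]>.34)&(P[...,0]<.45)&(P[...,1]<-.12)&(P[...,1]>-.22)]
print(len(q),cv2.minEnclosingCircle((q[:,:2]*1000).astype(np.float32)))
snap('top','top4');rep('top4')"
```

```text
24.55 [ 0.3954 -0.1722  0.1722] [ 2.181e+00  2.260e+00 -1.000e-03] [-0.2  0.4  0.1] 0.8 [-0.23  0.15  0.68  1.95 -0.1   1.08  0.52]
(np.float64(2.0419269096027013), array([-0.   , -0.001, -1.   ]))
5074 ((395.09100341796875, -172.69390869140625), 25.922107696533203)
px 548 169 n 4547 ztop 0.282 c [ 719. -669.] size [153. 150.] ang 90 rgb [67 66 63]
px 34 220 n 10379 ztop 0.217 c [740. 617.] size [151.  72.] ang 0 rgb [72 70 68]
px 222 167 n 1477 ztop 0.061 c [784. 167.] size [118. 116.] ang 29 rgb [ 90 127   7]
px 306 165 n 585 ztop 0.077 c [781. -62.] size [64. 64.] ang 67 rgb [103 100 102]
px 303 212 n 370 ztop 0.073 c [653. -51.] size [50. 50.] ang 8 rgb [55 55 57]
px 416 234 n 818 ztop 0.062 c [ 543. -300.] size [160. 242.] ang 1 rgb [91 89 88]
px 198 270 n 8956 ztop 0.068 c [518. 235.] size [206. 253.] ang 5 rgb [83 82 86]
px 377 240 n 565 ztop 0.048 c [ 571. -245.] size [ 37. 100.] ang 2 rgb [55 54 55]
px 483 246 n 155 ztop 0.027 c [ 547. -525.] size [50. 22.] ang 6 rgb [110  19  17]
px 420 248 n 574 ztop 0.048 c [ 547. -356.] size [ 36. 101.] ang 2 rgb [53 52 54]
px 379 263 n 542 ztop 0.048 c [ 511. -245.] size [ 36. 100.] ang 2 rgb [56 55 56]
px 516 266 n 254 ztop 0.027 c [ 491. -603.] size [65. 41.] ang 6 rgb [99 23 21]
px 488 268 n 267 ztop 0.027 c [ 486. -543.] size [64. 50.] ang 5 rgb [94 22 21]
px 317 333 n 274 ztop 0.074 c [336. -78.] size [38. 51.] ang 65 rgb [57 43 67]
px 385 354 n 103 ztop 0.073 c [ 280. -249.] size [18. 43.] ang 61 rgb [32 23 38]
```

>>> drive_tool(rows=[0, 0, 0, 0, 0, -0.03, 0.6, 0, 0, 0, 0, 0, -0.04, 0.6, 0, 0, 0, 0, 0, -0.03, 0.6, 0, 0, 0, 0, 0, -0.02, 0.6, 0, 0, 0, 0, 0, 0, 0.6])

```text
time: 25.15
position: [0.3925, -0.1708, 0.0499]
tcp_rot: [-2.177, -2.257, 0.006]
contact_force: [0.1, -0.7, -0.5]
gripper_width: 0.803
grasp_force: 0.0
```

>>> drive_tool(rows=[0, 0, 0, 0, 0, 0, -1, 0, 0, 0, 0, 0, 0, -1, 0, 0, 0, 0, 0, 0, -1, 0, 0, 0, 0, 0, 0, -1, 0, 0, 0, 0, 0, 0, -1])

```text
time: 25.65
position: [0.3958, -0.1719, 0.0531]
tcp_rot: [2.18, 2.261, 0.002]
contact_force: [-0.4, 0.2, 3.4]
gripper_width: 0.597
grasp_force: 42.1
```

>>> drive_tool(rows=[0, 0, 0, 0, 0, 0.02, -1, 0, 0, 0, 0, 0, 0.03, -1, 0, 0, 0, 0, 0, 0.04, -1, 0, 0, 0, 0, 0, 0.04, -1, 0, 0, 0, 0, 0, 0.01, -1])

```text
time: 26.15
position: [0.3976, -0.1731, 0.1965]
tcp_rot: [2.176, 2.256, 0.008]
contact_force: [0.7, -1.0, -1.1]
gripper_width: 0.597
grasp_force: 42.1
```

>>> drive_tool(rows=[0, 0, 0, 0.017, 0.035, 0, -1, 0, 0, 0, 0.017, 0.035, 0, -1, 0, 0, 0, 0.017, 0.035, 0, -1, 0, 0, 0, 0.017, 0.035, 0, -1, 0, 0, 0, 0.017, 0.035, 0, -1])

```text
time: 26.65
position: [0.4798, 0.0048, 0.1914]
tcp_rot: [-2.18, -2.26, 0.002]
contact_force: [0.8, 0.3, -0.8]
gripper_width: 0.598
grasp_force: 42.1
```

>>> drive_tool(rows=[0, 0, 0, 0.017, 0.035, 0, -1, 0, 0, 0, 0.017, 0.035, 0, -1, 0, 0, 0, 0.017, 0.035, 0, -1, 0, 0, 0, 0.017, 0.035, 0, -1, 0, 0, 0, 0.017, 0.035, 0, -1])

```text
time: 27.15
position: [0.5648, 0.1797, 0.1909]
tcp_rot: [-2.18, -2.261, 0.003]
contact_force: [1.1, -0.1, -0.7]
gripper_width: 0.595
grasp_force: 42.1
```

>>> drive_tool(rows=[0, 0, 0, 0, 0, 0, -1, 0, 0, 0, 0, 0, 0, -1, 0, 0, 0, 0, 0, 0, -1, 0, 0, 0, 0, 0, 0, -1, 0, 0, 0, 0, 0, 0, -1])

```text
time: 27.65
position: [0.5649, 0.1769, 0.1925]
tcp_rot: [2.183, 2.259, -0.0]
contact_force: [-0.0, 0.5, -1.2]
gripper_width: 0.597
grasp_force: 42.3
```

```bash
python3 -c "
from m import *
print(yawdeg(st()))"
```

```text
27.65 [0.5649 0.1769 0.1925] [ 2.183  2.259 -0.   ] [-0.   0.5 -1.2] 0.597 [-0.65  0.45  0.46  1.49 -0.21  1.24 -0.13]
(np.float64(1.949945580555245), array([-0., -0., -1.]))
```

>>> drive_tool(rows=[0, 0, 0, 0.001, 0.003, -0.03, -1, 0, 0, 0, 0, 0, -0.03, -1, 0, 0, 0, 0, 0, -0.02, -1, 0, 0, 0, 0, 0, -0.01, -1, 0, 0, 0, 0, 0, 0, -1])

```text
time: 28.15
position: [0.5655, 0.1807, 0.1018]
tcp_rot: [-2.181, -2.26, 0.002]
contact_force: [0.2, 0.4, -1.1]
gripper_width: 0.597
grasp_force: 42.6
```

>>> drive_tool(rows=[0, 0, 0, 0, 0, 0, -1, 0, 0, 0, 0, 0, 0, -1, 0, 0, 0, 0, 0, 0, 0.5, 0, 0, 0, 0, 0, 0, 0.6, 0, 0, 0, 0, 0, 0, 0.6])

```text
time: 28.65
position: [0.5664, 0.1814, 0.1028]
tcp_rot: [2.18, 2.261, 0.002]
contact_force: [0.2, 0.6, 0.8]
gripper_width: 0.801
grasp_force: 0.0
```

>>> drive_tool(rows=[0, 0, 0, 0, 0, 0.02, 0.6, 0, 0, 0, 0, 0, 0.03, 0.6, 0, 0, 0, 0, 0, 0.03, 0.6, 0, 0, 0, 0.01, -0.03, 0, 0.6, 0, 0, 0, 0.01, -0.04, 0, 0.6])

```text
time: 29.15
position: [0.5869, 0.1146, 0.1839]
tcp_rot: [2.173, 2.269, 0.007]
contact_force: [1.3, -0.7, -0.5]
gripper_width: 0.797
grasp_force: 0.0
```

>>> drive_tool(rows=[0, 0, 0, 0.02, -0.04, 0, 0.6, 0, 0, 0, 0.02, -0.04, 0, 0.6, 0, 0, 0, 0.02, -0.04, 0, 0.6, 0, 0, 0, 0.008, -0.04, 0, 0.6, 0, 0, 0, 0, 0, 0, 0.6])

```text
time: 29.65
position: [0.6538, -0.0601, 0.1826]
tcp_rot: [2.191, 2.243, -0.009]
contact_force: [-0.3, -1.2, 0.1]
gripper_width: 0.8
grasp_force: 0.0
```

>>> drive_tool(rows=[0, 0, 0, 0, 0, 0, 0.6, 0, 0, 0, 0, 0, 0, 0.6, 0, 0, 0, 0, 0, 0, 0.6, 0, 0, 0, 0, 0, 0, 0.6, 0, 0, 0, 0, 0, 0, 0.6])

```text
time: 30.15
position: [0.654, -0.0475, 0.1824]
tcp_rot: [-2.179, -2.263, -0.001]
contact_force: [0.3, -0.4, 0.6]
gripper_width: 0.797
grasp_force: 0.0
```

```bash
python3 -c "
from m import *
print(yawdeg(st()));s=snap('wrist','w8');P=cloud(s)
q=P[(P[...,2]>.066)&(P[...,2]<.08)&(P[...,0]>.59)&(P[...,0]<.71)&(P[...,1]<.02)&(P[...,1]>-.11)]
print(len(q),cv2.minEnclosingCircle((q[:,:2]*1000).astype(np.float32)))
s=snap('top','top4b');P=cloud(s)
q=P[(P[...,2]>.108)&(P[...,2]<.128)&(P[...,0]>.49)&(P[...,0]<.64)&(P[...,1]<.36)&(P[...,1]>.1)]
print(len(q),cv2.minEnclosingCircle((q[:,:2]*1000).astype(np.float32)),np.median(q[:,2]))
"
```

```text
30.15 [ 0.654  -0.0475  0.1824] [-2.179e+00 -2.263e+00 -1.000e-03] [ 0.3 -0.4  0.6] 0.797 [-0.25  0.6   0.49  1.3  -0.28  1.3   0.28]
(np.float64(2.1800398004125254), array([ 0.,  0., -1.]))
4657 ((653.4551391601562, -51.18001174926758), 25.988941192626953)
312 ((567.5206298828125, 180.92295837402344), 25.669309616088867) 0.11715939006663434
```

>>> drive_tool(rows=[0, 0, 0, 0, -0.0035, -0.03, 0.6, 0, 0, 0, 0, 0, -0.04, 0.6, 0, 0, 0, 0, 0, -0.04, 0.6, 0, 0, 0, 0, 0, -0.02, 0.6, 0, 0, 0, 0, 0, 0, 0.6])

```text
time: 30.75
position: [0.6507, -0.0514, 0.0481]
tcp_rot: [-2.176, -2.256, 0.008]
contact_force: [-0.8, -0.2, -0.6]
gripper_width: 0.799
grasp_force: 0.0
```

>>> drive_tool(rows=[0, 0, 0, 0, 0, 0, -1, 0, 0, 0, 0, 0, 0, -1, 0, 0, 0, 0, 0, 0, -1, 0, 0, 0, 0, 0, 0, -1, 0, 0, 0, 0, 0, 0, -1])

```text
time: 31.25
position: [0.655, -0.0523, 0.0537]
tcp_rot: [2.179, 2.26, 0.003]
contact_force: [0.1, -0.5, 2.7]
gripper_width: 0.593
grasp_force: 42.4
```

>>> drive_tool(rows=[0, 0, 0, 0, 0, 0.02, -1, 0, 0, 0, 0, 0, 0.03, -1, 0, 0, 0, 0, 0, 0.04, -1, 0, 0, 0, 0, 0, 0.04, -1, 0, 0, 0, 0, 0, 0.025, -1])

```text
time: 31.75
position: [0.6552, -0.0527, 0.2111]
tcp_rot: [2.178, 2.258, 0.005]
contact_force: [0.6, -0.9, -1.7]
gripper_width: 0.6
grasp_force: 42.1
```

>>> drive_tool(rows=[0, 0, 0, -0.01, 0.035, 0, -1, 0, 0, 0, -0.01, 0.035, 0, -1, 0, 0, 0, -0.01, 0.035, 0, -1, 0, 0, 0, -0.01, 0.035, 0, -1, 0, 0, 0, -0.01, 0.035, 0, -1])

```text
time: 32.25
position: [0.6033, 0.1241, 0.2073]
tcp_rot: [-2.181, -2.261, -0.0]
contact_force: [0.4, 0.3, -1.4]
gripper_width: 0.6
grasp_force: 42.2
```

>>> drive_tool(rows=[0, 0, 0, -0.01, 0.035, 0, -1, 0, 0, 0, -0.01, 0.035, 0, -1, 0, 0, 0, -0.01, 0.035, 0, -1, 0, 0, 0, -0.01, 0.035, 0, -1, 0, 0, 0, -0.008, 0.035, 0, -1])

```text
time: 32.75
position: [0.5551, 0.2991, 0.2073]
tcp_rot: [-2.181, -2.261, 0.0]
contact_force: [1.0, 0.1, -2.2]
gripper_width: 0.598
grasp_force: 42.2
```

>>> drive_tool(rows=[0, 0, 0, 0, 0, 0, -1, 0, 0, 0, 0, 0, 0, -1, 0, 0, 0, 0, 0, 0, -1, 0, 0, 0, 0, 0, 0, -1, 0, 0, 0, 0, 0, 0, -1])

```text
time: 33.25
position: [0.5567, 0.2961, 0.2075]
tcp_rot: [2.183, 2.258, -0.0]
contact_force: [-0.1, -0.5, -2.0]
gripper_width: 0.594
grasp_force: 42.2
```

```bash
python3 -c "
from m import *
print(yawdeg(st()))"
```

```text
33.25 [0.5567 0.2961 0.2075] [ 2.183  2.258 -0.   ] [-0.1 -0.5 -2. ] 0.594 [-0.8   0.52  0.44  1.35 -0.22  1.32 -0.32]
(np.float64(1.9214067258469065), array([ 0., -0., -1.]))
```

>>> drive_tool(rows=[0, 0, 0, 0, 0.002, -0.03, -1, 0, 0, 0, 0, 0, -0.03, -1, 0, 0, 0, 0, 0, -0.03, -1, 0, 0, 0, 0, 0, -0.014, -1, 0, 0, 0, 0, 0, 0, -1])

```text
time: 33.75
position: [0.5555, 0.2988, 0.1023]
tcp_rot: [-2.182, -2.26, 0.004]
contact_force: [-0.6, -0.0, -2.7]
gripper_width: 0.601
grasp_force: 43.0
```

>>> drive_tool(rows=[0, 0, 0, 0, 0, 0, -1, 0, 0, 0, 0, 0, 0, -1, 0, 0, 0, 0, 0, 0, 0.5, 0, 0, 0, 0, 0, 0, 0.6, 0, 0, 0, 0, 0, 0, 0.6])

```text
time: 34.25
position: [0.5565, 0.3, 0.104]
tcp_rot: [2.18, 2.261, 0.002]
contact_force: [-0.0, -0.4, -0.5]
gripper_width: 0.795
grasp_force: 0.0
```

>>> drive_tool(rows=[0, 0, 0, 0, 0, 0.02, 0.6, 0, 0, 0, 0, 0, 0.04, 0.6, 0, 0, 0, 0, 0, 0.04, 0.6, 0, 0, 0, -0.02, -0.03, 0, -1, 0, 0, 0, -0.03, -0.03, 0, -1])

```text
time: 34.75
position: [0.5081, 0.2397, 0.2054]
tcp_rot: [2.178, 2.26, 0.008]
contact_force: [-0.2, -0.5, -0.2]
gripper_width: 0.47
grasp_force: 0.0
```

>>> drive_tool(rows=[0, 0, 0, -0.03, -0.03, 0, -1, 0, 0, 0, -0.03, -0.044, 0, -1, 0, 0, 0, 0, 0, 0, -1, 0, 0, 0, 0, 0, 0, -1, 0, 0, 0, 0, 0, 0, -1])

```text
time: 35.25
position: [0.4488, 0.1696, 0.2041]
tcp_rot: [2.18, 2.262, 0.004]
contact_force: [0.3, 0.1, -0.4]
gripper_width: 0.0
grasp_force: 0.0
```

```bash
python3 -c "
from m import *
print(yawdeg(st()))
s=snap('top','top5');rep('top5');s=snap('scene','scene5');P=cloud(s)
for a,b in((.1,.24),(.24,.37)):
  q=P[(P[...,2]>.11)&(P[...,2]<.123)&(P[...,0]>.51)&(P[...,0]<.64)&(P[...,1]<b)&(P[...,1]>a)]
  print(len(q),cv2.minEnclosingCircle((q[:,:2]*1000).astype(np.float32)),np.median(q[:,2]))
"
```

```text
35.25 [0.4488 0.1696 0.2041] [2.18  2.262 0.004] [ 0.3  0.1 -0.4] 0.0 [-0.81  0.21  0.49  1.78 -0.11  1.17 -0.25]
(np.float64(2.12493113518385), array([ 0.002,  0.001, -1.   ]))
px 548 169 n 4535 ztop 0.284 c [ 683. -632.] size [212. 106.] ang 44 rgb [70 68 65]
px 34 220 n 10353 ztop 0.216 c [741. 617.] size [ 72. 151.] ang 89 rgb [75 73 71]
px 222 167 n 1471 ztop 0.061 c [784. 166.] size [116. 119.] ang 90 rgb [ 93 131   7]
px 306 164 n 581 ztop 0.077 c [782. -62.] size [63. 65.] ang 56 rgb [107 104 106]
px 417 234 n 826 ztop 0.062 c [ 545. -300.] size [159. 242.] ang 1 rgb [94 92 91]
px 211 264 n 6205 ztop 0.259 c [449. 166.] size [122.  30.] ang 1 rgb [72 71 74]
px 377 240 n 564 ztop 0.049 c [ 571. -244.] size [ 36. 100.] ang 2 rgb [57 56 57]
px 483 247 n 162 ztop 0.027 c [ 547. -525.] size [50. 22.] ang 6 rgb [113  20  17]
px 420 248 n 577 ztop 0.048 c [ 546. -355.] size [ 36. 100.] ang 2 rgb [56 54 56]
px 516 266 n 237 ztop 0.027 c [ 493. -610.] size [71. 36.] ang 29 rgb [103  22  20]
px 484 268 n 276 ztop 0.027 c [ 484. -515.] size [64. 57.] ang 4 rgb [96 23 22]
px 374 269 n 642 ztop 0.059 c [ 483. -196.] size [42. 51.] ang 77 rgb [66 64 66]
px 319 333 n 347 ztop 0.073 c [334. -84.] size [48. 50.] ang 89 rgb [60 43 71]
px 379 350 n 387 ztop 0.073 c [ 289. -234.] size [50. 49.] ang 87 rgb [56 39 68]
350 ((569.5855712890625, 182.1815185546875), 26.862470626831055) 0.11682377416500495
341 ((559.521728515625, 301.6424255371094), 28.492326736450195) 0.11721575018094654
```

View pics/scene5.png

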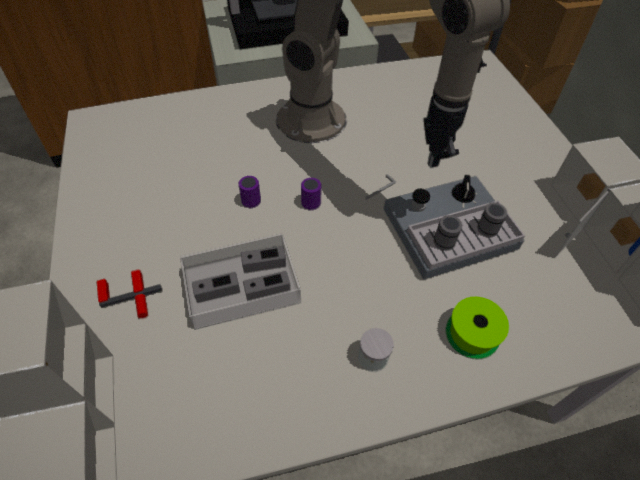

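```bash
python3 -c "
from m import *
for f in('top5','scene5'):
  P=cloud(load(f)); z=P[...,2]
  m=(z>.040)&(z<.053)&(P[...,0]>.45)&(P[...,0]<.64)&(P[...,1]<-.17)&(P[...,1]>-.43)
  m=cv2.morphologyEx(m.astype(np.uint8),cv2.MORPH_OPEN,np.ones((5,5)))
  for i,b in blobs(P,m): print(f,b.sum(),[np.round(x) for x in cv2.minAreaRect((P[b][:,:2]*1000).astype(np.float32))],np.median(P[b][:,2]))
"
```

```text
top5 511 [array([ 571., -244.]), array([ 36., 100.]), np.float64(2.0)] 0.04520169976737298
top5 495 [array([ 546., -355.]), array([ 36., 100.]), np.float64(1.0)] 0.04478784928939761
top5 507 [array([ 498., -239.]), array([99., 36.]), np.float64(86.0)] 0.04506508682092103
scene5 527 [array([ 500., -237.]), array([97., 37.]), np.float64(85.0)] 0.04438329732568258
scene5 605 [array([ 573., -244.]), array([37., 99.]), np.float64(0.0)] 0.04417249557056524
scene5 579 [array([ 548., -354.]), array([38., 98.]), np.float64(1.0)] 0.04439639354762426
```

>>> drive_tool(rows=[0, 0, 0, 0, -0.005, -0.03, -1, 0, 0, 0, 0, 0, -0.03, -1, 0, 0, 0, 0, 0, -0.02, -1, 0, 0, 0, 0, 0, -0.01, -1, 0, 0, 0, 0, 0, -0.01, -1])

```text
time: 35.85
position: [0.4483, 0.1641, 0.1029]
tcp_rot: [2.18, 2.262, -0.001]
contact_force: [-2.1, -0.5, 5.7]
gripper_width: -0.0
grasp_force: 2.4
```

>>> drive_tool(rows=[0, 0, 0, 0, 0, -0.01, -1, 0, 0, 0, 0, 0, -0.008, -1, 0, 0, 0, 0, 0, -0.005, -1, 0, 0, 0, 0, 0, 0, -1, 0, 0, 0, 0, 0, 0, -1])

```text
time: 36.35
position: [0.4487, 0.1641, 0.0876]
tcp_rot: [-2.178, -2.259, -0.004]
contact_force: [-17.2, -5.2, 51.3]
gripper_width: -0.001
grasp_force: 25.5
```

>>> drive_tool(rows=[0, 0, 0, 0, 0, -0.002, -1, 0, 0, 0, 0, 0, 0, -1, 0, 0, 0, 0, 0, 0, -1, 0, 0, 0, 0, 0, 0, -1, 0, 0, 0, 0, 0, 0, -1])

```text
time: 36.85
position: [0.4487, 0.1641, 0.0875]
tcp_rot: [-2.178, -2.258, -0.006]
contact_force: [-21.1, -7.4, 63.7]
gripper_width: 0.001
grasp_force: 32.1
```

Stop reached; lift clear.

>>> drive_tool(rows=[0, 0, 0, 0, 0, 0.02, -1, 0, 0, 0, 0, 0, 0.03, -1, 0, 0, 0, 0, 0, 0.04, -1, 0, 0, 0, 0, 0, 0.04, -1, 0, 0, 0, 0, 0, 0.02, -1])

```text
time: 37.35
position: [0.4506, 0.1644, 0.2328]
tcp_rot: [2.179, 2.259, 0.013]
contact_force: [0.8, 0.5, 0.2]
gripper_width: -0.002
grasp_force: 0.0
```

>>> drive_tool(rows=[0, 0, 0, 0, -0.03, 0, -1, 0, 0, 0, 0, -0.03, 0, -1, 0, 0, 0, 0, 0, 0, -1, 0, 0, 0, 0, 0, 0, -1, 0, 0, 0, 0, 0, 0, -1])

```text
time: 37.85
position: [0.4482, 0.1048, 0.2285]
tcp_rot: [-2.179, -2.263, -0.002]
contact_force: [-0.4, 1.2, 0.8]
gripper_width: -0.003
grasp_force: 0.0
```

```bash
python3 -c "
from m import *
st();P=cloud(snap('scene','scene6'))
q=P[(P[...,2]>.07)&(P[...,2]<.1)&(abs(P[...,0]-.447)<.018)&(abs(P[...,1]-.164)<.018)];print('plunger z',len(q),np.median(q[:,2]))
P=cloud(snap('wrist','w9'))
q=P[(P[...,2]>.083)&(P[...,2]<.097)&(abs(P[...,0]-.436)<.04)&(abs(P[...,1]-.294)<.04)];print('bar',len(q),cv2.minAreaRect((q[:,:2]*1000).astype(np.float32)))
"
```

```text
37.85 [0.4482 0.1048 0.2285] [-2.179e+00 -2.263e+00 -2.000e-03] [-0.4  1.2  0.8] -0.003 [-0.74  0.15  0.54  1.79 -0.08  1.22 -0.14]
plunger z 156 0.08868574861485234
bar 0 ((0.0, 0.0), (0.0, 0.0), 0.0)
```

View pics/w9.png

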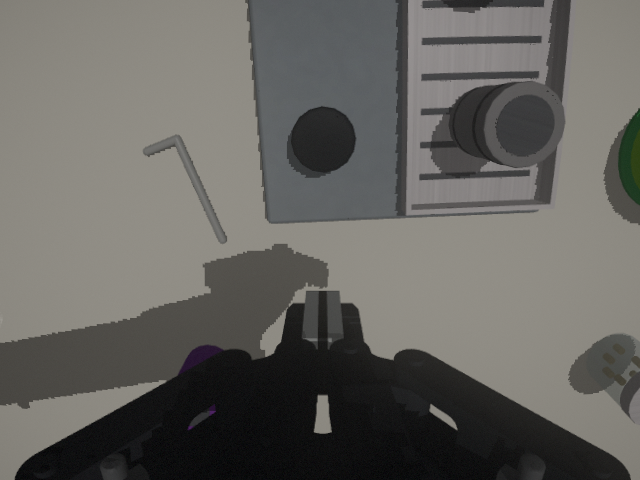

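The plunger (323,139) is up at z 0.089 and the can (510,125) stands in the tray. The dial is out of this view but was seen at the long tick, and nothing has touched it since.

```bash
python3 -c "
from plant import *
print(job_done())"
```

```text
the job is handed in; nothing more can be done
None
```

I handed the job in at about 38 s of the 210 s. The dryer was cleared, both canisters stand in the tray, all three loggers lie in the tub, the dial is on the long tick, and the plunger was pressed to its stop again and came back up. The hand-in gave no verdict.

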